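# Try two spring catches and reject the stiff one

## Task

Of the two spring push-catches on the test stands inside the picture frame, one is sound (clicks in under 12 N and stays in) and one is far too stiff; push to find out which is which, never pressing with more than 25 N. Leave the sound catch clicked in with its black tab at the green end, and the stiff catch out with its black tab slid all the way to the red end. Leave the pencil and the wax tin between the stands where they lie.

Things in the scene. Friction and masses are not known exactly. Their poses are not given: they have to be found in the camera images.
- stand_a: Fixed plywood test stand; base x -102 to +48, y +-42, 12 mm thick. Origin on the worktop; at yaw 0 its axes are the world's and its front faces -x (it stands at yaw 0.7 to 1.1). A panel sloping 38 degrees, facing up and to the front, carries the orange catch, which is pressed along (0.616, 0, -0.788) in the stand's frame. Across the front, at x = -80, runs a track along y: green end at -y, red end at +y.
- guard_a (a point): Middle of the front edge (underside) of the stand's grey steel guard roof, 112 mm above the worktop; from here the roof runs 69 mm back (+x of the stand), 50 mm wide, 5 mm thick. It covers the catch from straight above, 20 mm clear of the catch's axis line: the pushing tool must tilt about 38 degrees, coming from the front and above. Axes as the stand's.
- catch_a_top (a point): Centre of the outer face of the orange plunger (20 mm diameter, standing 15 mm out of a dark collar 32 mm across); moves with it. Axes: z outward along the catch's axis, y as the stand's y. The two look alike.
- catch_a (a joint): Plunger travel in m: 0 = out, 0.014 = fully in (a hard stop). Sound one: resistance peaks at about 8 N near 5 mm, then falls; past 11 mm it snaps in by itself to 14 mm and stays; let go earlier it springs back out. Stiff one: resistance grows about 2.3 N per mm to over 30 N, it always springs back. Which is which must be felt.
- tab_a_top (a point): Top centre of the black tab, 20 mm in x, 12 mm in y, standing 30 mm up from a slider 18 mm in y and 6 mm thick; its top is 52 mm above the worktop. Slides along the stand's y. Axes as the stand's.
- tab_a (a joint): Tab travel in m: 0 = at the green end (-y of the stand), 0.044 = at the hard stop of the red end (+y). Friction about 1.5 N; stays where left.
- stand_b: Fixed plywood test stand; base x -102 to +48, y +-42, 12 mm thick. Origin on the worktop; at yaw 0 its axes are the world's and its front faces -x (it stands at yaw 0.7 to 1.1). A panel sloping 38 degrees, facing up and to the front, carries the orange catch, which is pressed along (0.616, 0, -0.788) in the stand's frame. Across the front, at x = -80, runs a track along y: green end at -y, red end at +y.
- guard_b (a point): Middle of the front edge (underside) of the stand's grey steel guard roof, 112 mm above the worktop; from here the roof runs 69 mm back (+x of the stand), 50 mm wide, 5 mm thick. It covers the catch from straight above, 20 mm clear of the catch's axis line: the pushing tool must tilt about 38 degrees, coming from the front and above. Axes as the stand's.
- catch_b_top (a point): Centre of the outer face of the orange plunger (20 mm diameter, standing 15 mm out of a dark collar 32 mm across); moves with it. Axes: z outward along the catch's axis, y as the stand's y. The two look alike.
- catch_b (a joint): Plunger travel in m: 0 = out, 0.014 = fully in (a hard stop). Sound one: resistance peaks at about 8 N near 5 mm, then falls; past 11 mm it snaps in by itself to 14 mm and stays; let go earlier it springs back out. Stiff one: resistance grows about 2.3 N per mm to over 30 N, it always springs back. Which is which must be felt.
- tab_b_top (a point): Top centre of the black tab, 20 mm in x, 12 mm in y, standing 30 mm up from a slider 18 mm in y and 6 mm thick; its top is 52 mm above the worktop. Slides along the stand's y. Axes as the stand's.
- tab_b (a joint): Tab travel in m: 0 = at the green end (-y of the stand), 0.044 = at the hard stop of the red end (+y). Friction about 1.5 N; stays where left.
- pencil: Bystander: red pencil, 150 mm long, lying between the stands. Origin: its middle, underside.
- wax_tin: Bystander: round green tin, 77 mm across, 30 mm high, between the stands towards the back. Origin: centre of the underside.

How it is judged:
At the end, for the whole second after the job is handed in: One catch (the sound one) is latched in, travel over 12.5 mm, with its tab within 12 mm of its green stop; the other (the stiff one, which cannot latch) stands out, travel under 4 mm, with its tab within 8 mm of its red stop (((value of joint catch_a above 0.0125 m and value of joint catch_b below 0.004 m and value of joint tab_b above 0.036 m and value of joint tab_a below 0.012 m) or (value of joint catch_b above 0.0125 m and value of joint catch_a below 0.004 m and value of joint tab_a above 0.036 m and value of joint tab_b below 0.012 m))); the robot touches nothing.
It fails at once if a stand, or its catch or tab, is pressed with more than 25 N (contact force between anything else and stand_a above 25 N or contact force between anything else and stand_b above 25 N).
It fails at once if the pencil or the wax tin is shifted by more than 30 mm (distance of any of pencil, wax_tin from where it was at the start of the episode above 0.03 m).
It also fails if it takes over 53 s, if anything falls off the work surface, if the arm or the gripper's body presses on something with over 40 N, if the wrist force passes 120 N, or if a joint passes its speed limit or range.

## Robot

A 7-joint arm with a two-finger parallel gripper is mounted at the origin on a cart in front of the work surface, level with it; the furniture and walls round the work are solid. World frame = base frame: x ahead of the robot, y to its left, z up, the work surface at z = 0. Lengths are in m, angles in rad, forces in N, time in s.
With the tool pointing down it reaches from about 0.4 to 0.85 m from the base axis. Payload 4.5 kg.
Tool frame: the origin (TCP) lies on the mounting face of the last link; the fingertips stand 173 mm ahead of it and the grasp point (between the pads) lies 155 mm ahead of it; z points along the fingers, y is the line along which they close (so a half turn about z gives the same grasp; the last joint's range is limited). The gripper opens to 85 mm and grips with 20 to 120 N. Pads are 22 mm wide; open, the fingers measure 114 mm over their backs; the gripper's body (76 mm by 85 mm) begins 54 mm behind the grasp point. The pads swing forward as they close: fully open they stand 13 mm farther back than shut.
Start: joints at [1.342, 0.689, -0.195, 1.565, 0.157, 0.902, -0.215], TCP at [0.162, -0.604, 0.405] pointing down, gripper open.
Joint ranges: [-3.01, 3.01], [-0.46, 2.08], [-1.47, 1.51], [0.13, 2.56], [-1, 4.14], [0.04, 2.09], [-2.66, 2.66]. Speed limits (rad/s): [2.57, 2.57, 3.14, 3.14, 3.14, 3.14, 3.14].

## Interface

Orientations are given as a rotation vector (axis times angle).
In Python, from cell import sensors, viewer, manip gives the robot as it stands.
- The arm moves only by the tool apply_moves, never from a script. Its arguments are lists of equal length, an entry for each row: "offset": the shift along the tool's x, y, z in cm, a list of three; "spin": the turn about the tool's z in degrees; "hand": the finger opening in cm, from 0 to 8.54. In form: {"offset": [[x, y, z], ...], "spin": [spin, ...], "hand": [hand, ...]}. A call has 1 to 12 rows; each row is the pose to reach, as a shift and turn from the pose commanded when the call began, along the tool's axes at that moment; what a row does not reach only later rows make up. A row lasts 1/10 s, in which the tool goes at most 50 mm and 8.59 degrees, less where a joint would pass 70% of its speed; a pose out of reach is approached as far as the arm can. A call with a gripper value outside its range is refused whole. The fingers move at their own pace and stop on an object; "squeeze" is the grip in N (left out, the last holds). Time passes only in rows, so rows that repeat a pose let the fingers close. It gives the time, the measured TCP pose, the force, the opening and the grip force at its end, in the units of the state.
- sensors.state(): the state, without advancing time (a new reading comes with each control period).
- viewer.snapshot(name): name is "scene" or "side" or "wrist"; returns a dict with "pixels" (400x640x3 uint8, red, green, blue), "z_map" (400x640 float32, m along the optical axis (not along the pixel's ray), 0 where there is no reading), "fx", "fy", "cx", "cy" (pixels), "view" (4x4, takes a point from world to camera coordinates). Camera axes: x right, y down, z forward; pixel columns grow to the right and rows downward; lengths in m; the calibration is good to about 2 mm. A picture is of the moment at which its call begins.
- manip.finish_job(): hands the job in; it is judged then, once.
The state is a dict: "time": time; "q": joint angles; "joint_vel": joint speeds; "effort": joint torques, N m; "tcp_pos": TCP position; "eef_rot": TCP orientation; "contact_force": force on the tool from outside, world axes, zero at the start; "moment": the same for the moment, N m; "finger_gap": finger opening in m; "gripper_force": force on a finger pad.
Only numpy, scipy, OpenCV 4.12 (cv2) and the standard library are available. Lean on these libraries where they do the work, as an engineer would, in place of code of your own. Each camera call takes 0.05 s, during which the arm holds its last target. There are 200 camera calls.

## Working session

There is one attempt and no reset: what is moved stays moved. The work goes in short steps, Python scripts to look and compute and a tool call to move; the robot and the scene stay as the last step left them, time stands still between calls to the robot, and variables do not carry over. Pictures are saved under pics/ and viewed, at most 10 in all, crops included, and the job is handed in when it is done.

Besides the shell and the picture viewer there is one more tool, called after "Request:" by a JSON object that holds its "fn" and its "kwargs". apply_moves: Moves the arm, as the interface text tells. Its arguments: {"type":"object","properties":{"offset":{"type":"array","items":{"type":"array","items":{"type":"number"}}},"spin":{"type":"array","items":{"type":"number"}},"hand":{"type":"array","items":{"type":"number"}},"squeeze":{"type":"number"}},"required":["offset","spin","hand"]}

```bash
ls; mkdir -p pics
cat > h.py <<'E'
from cell import sensors, viewer, manip
import numpy as np, cv2
def snap(n):
    s=viewer.snapshot(n); return s
def save(s,f): cv2.imwrite('pics/'+f,cv2.cvtColor(s['pixels'],cv2.COLOR_RGB2BGR))
def world(s,u,v,z=None):
    d=s['z_map'][int(v),int(u)] if z is None else z
    p=np.array([(u-s['cx'])/s['fx']*d,(v-s['cy'])/s['fy']*d,d,1])
    return (np.linalg.inv(s['view'])@p)[:3]
def cloud(s):
    v,u=np.mgrid[:400,:640]; d=s['z_map']
    p=np.stack([(u-s['cx'])/s['fx']*d,(v-s['cy'])/s['fy']*d,d,np.ones_like(d)],-1)
    return (p@np.linalg.inv(s['view']).T)[...,:3]
E
python3 - <<'E'
from h import *
ims=[]
for n in ['scene','side']:
    s=snap(n); np.savez('pics/%s0.npz'%n,**s); ims.append(s); save(s,n+'0.png'); print(n,s['fx'],np.linalg.inv(s['view']).round(3).tolist())
st=sensors.state(); print({k:np.round(v,3).tolist() for k,v in st.items()})
E
```

```text
pics
scene 433.3205393669644 [[0.568, -0.419, 0.708, 0.054], [-0.823, -0.27, 0.5, -0.553], [-0.018, -0.867, -0.498, 0.524], [0.0, 0.0, 0.0, 1.0]]
side 454.4273336176427 [[-1.0, 0.021, -0.002, 0.642], [0.01, 0.423, -0.906, 0.788], [-0.018, -0.906, -0.423, 0.527], [0.0, 0.0, 0.0, 1.0]]
{'time': 0.1, 'q': [1.342, 0.69, -0.195, 1.566, 0.157, 0.903, -0.215], 'joint_vel': [-0.0, -0.003, 0.001, -0.002, 0.001, -0.002, -0.001], 'effort': [-0.004, -54.06, -1.272, -15.899, 0.009, 0.004, 0.0], 'tcp_pos': [0.162, -0.603, 0.404], 'eef_rot': [-3.113, -0.412, 0.001], 'contact_force': [-0.01, 0.501, 0.824], 'moment': [0.037, -0.029, -0.05], 'gripper_force': 0.0, 'finger_gap': 0.086}
```

View pics/scene0.png

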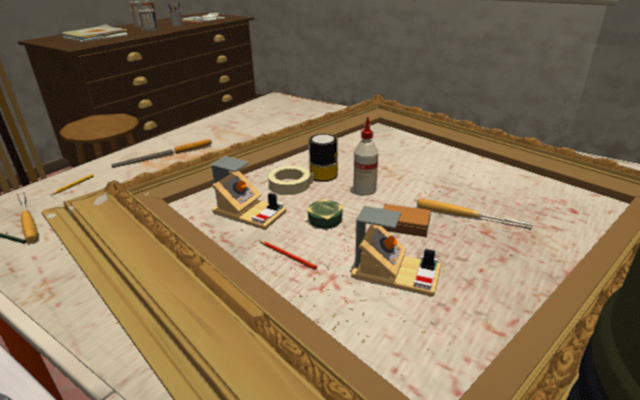

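View pics/side0.png

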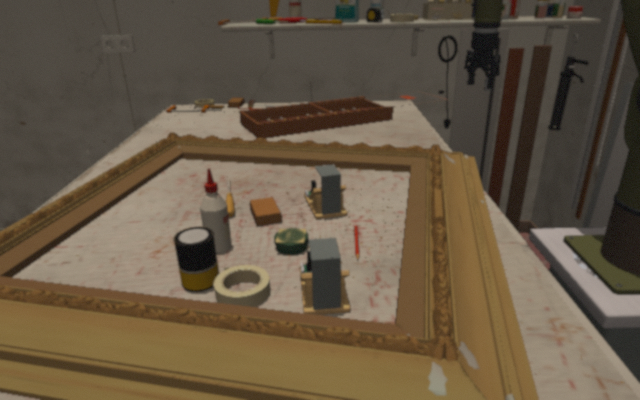

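Both stands are visible: the near one (B or A) is around (395,260) and the far one around (250,200) in the scene view. Black tabs are at (428,258) and (272,200), and the plungers at (390,243) and (240,186). Next I'll measure the geometry, including how far each plunger sits under its roof.

```bash
cat > m.py <<'E'
from h import *
s=dict(np.load('pics/scene0.npz')); P=cloud(s); I=s['pixels'].astype(int)
hsv=cv2.cvtColor(s['pixels'],cv2.COLOR_RGB2HSV)
boxes={'far':(205,290,150,230),'near':(345,445,200,300)}
for n,(a,b,c,d) in boxes.items():
    p=P[c:d,a:b]; h=hsv[c:d,a:b]
    print(n)
    def rep(k,m):
        q=p[m]; 
        if len(q): print(k,len(q),'med',np.median(q,0).round(4),'min',q.min(0).round(3),'max',q.max(0).round(3))
    org=(h[...,0]<14)&(h[...,1]>200)&(h[...,2]>120)&(p[...,2]>.03)
    rep('orange',org)
    blk=(h[...,2]<45)&(p[...,2]>.02)&(p[...,2]<.06); rep('black',blk); rep('blacktop',blk&(p[...,2]>.049))
    roof=(p[...,2]>.108)&(p[...,2]<.125); rep('roof',roof)
    r=cv2.minAreaRect((p[roof][:,:2]*1000).astype(np.float32)); print('roofrect',r)
    base=(p[...,2]>.009)&(p[...,2]<.0145); r=cv2.minAreaRect((p[base][:,:2]*1000).astype(np.float32)); print('base',r)
    rep('red',((h[...,0]<6)|(h[...,0]>174))&(h[...,1]>170)&(p[...,2]<.03)&(p[...,2]>.01))
    rep('green',(h[...,0]>40)&(h[...,0]<90)&(h[...,1]>100)&(p[...,2]<.03))
big=np.concatenate([cv2.resize(cv2.cvtColor(s['pixels'],cv2.COLOR_RGB2BGR)[150:235,200:290],None,fx=4,fy=4,interpolation=2)[:340,:360],cv2.resize(cv2.cvtColor(s['pixels'],cv2.COLOR_RGB2BGR)[205:300,345:450],None,fx=4,fy=4,interpolation=2)[:340,:420]],1)
cv2.imwrite('pics/crop1.png',big)
E
python3 m.py
```

```text
far
orange 28 med [0.6412 0.0767 0.0717] min [0.635 0.071 0.066] max [0.647 0.084 0.077]
black 124 med [0.6638 0.0135 0.0394] min [0.63  0.005 0.02 ] max [0.675 0.084 0.059]
blacktop 34 med [0.6562 0.0483 0.053 ] min [0.63  0.009 0.049] max [0.671 0.084 0.059]
roof 364 med [0.6371 0.1048 0.1182] min [0.612 0.071 0.108] max [0.668 0.144 0.12 ]
roofrect ((640.1262817382812, 107.60269165039062), (53.13908386230469, 69.85723114013672), 5.277749538421631)
base ((714.0741577148438, 72.44615173339844), (229.29367065429688, 149.8515625), 4.381606578826904)
red 25 med [0.6282 0.0112 0.0184] min [0.623 0.001 0.017] max [0.634 0.024 0.02 ]
green 5 med [0.6727 0.0075 0.0202] min [0.664 0.006 0.017] max [0.679 0.017 0.03 ]
near
orange 32 med [ 0.6321 -0.2948  0.0723] min [ 0.625 -0.3    0.067] max [ 0.64  -0.288  0.076]
black 219 med [ 0.6601 -0.3518  0.037 ] min [ 0.597 -0.364  0.02 ] max [ 0.674 -0.238  0.059]
blacktop 52 med [ 0.6599 -0.3482  0.053 ] min [ 0.618 -0.36   0.049] max [ 0.669 -0.288  0.059]
roof 679 med [ 0.6234 -0.2679  0.1178] min [ 0.596 -0.305  0.108] max [ 0.658 -0.229  0.12 ]
roofrect ((627.7874755859375, -266.1174621582031), (51.904502868652344, 69.05464935302734), 14.057982444763184)
base ((734.2135620117188, -280.561279296875), (287.5807800292969, 149.2780303955078), 13.419347763061523)
red 58 med [ 0.6299 -0.3607  0.0176] min [ 0.623 -0.373  0.016] max [ 0.637 -0.347  0.019]
green 12 med [ 0.6613 -0.359   0.0234] min [ 0.658 -0.364  0.02 ] max [ 0.678 -0.343  0.029]
```

View pics/crop1.png

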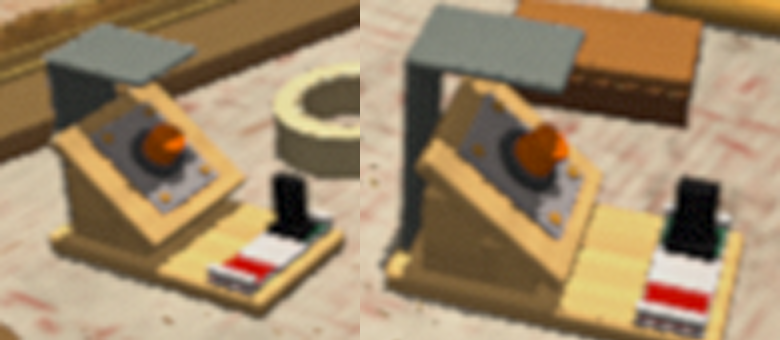

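The crop shows both tabs at the green end, with plungers at about z 0.072 tucked under the roofs. The stand x axes lie near yaw 95–104°. The moves can't tilt the tool, so I'll check the finger profile when open. If the fingers splay outward, one fingertip's back could reach in under the roof.

Run:
```python
from h import *
s=dict(np.load('pics/side0.npz'))
im=cv2.cvtColor(s['pixels'],cv2.COLOR_RGB2BGR)
a=cv2.resize(im[20:100,445:525],None,fx=5,fy=5,interpolation=2)
w=snap('wrist'); save(w,'w0.png'); b=cv2.cvtColor(w['pixels'],cv2.COLOR_RGB2BGR)
b=cv2.resize(b,(400,250)); c=np.zeros((400,400,3),np.uint8); c[:250]=b
cv2.imwrite('pics/crop2.png',np.concatenate([a,c],1))
print(w['fx'],np.linalg.inv(w['view']).round(3).tolist())
# gripper profile in TCP frame from side cloud
from scipy.spatial.transform import Rotation as R
st=sensors.state(); Rm=R.from_rotvec(st['eef_rot']).as_matrix(); print(Rm.round(3).tolist())
P=cloud(s)[0:110,430:540].reshape(-1,3); L=(P-st['tcp_pos'])@Rm
L=L[(abs(L[:,0])<.1)&(abs(L[:,1])<.1)&(L[:,2]>0)&(L[:,2]<.2)]
for z in np.arange(0.03,.19,.008):
    q=L[abs(L[:,2]-z)<.004]
    if len(q): print(round(z,3),len(q),'y',q[:,1].min().round(3),q[:,1].max().round(3),'x',q[:,0].min().round(3),q[:,0].max().round(3))
```

```text
335.227512899723 [[0.259, -0.919, -0.297, 0.238], [-0.966, -0.247, -0.078, -0.582], [-0.001, 0.307, -0.952, 0.373], [0.0, 0.0, 0.0, 1.0]]
[[0.966, 0.26, -0.0], [0.26, -0.966, 0.001], [-0.0, -0.001, -1.0]]
0.03 82 y -0.04 0.017 x -0.023 0.041
0.038 74 y -0.042 0.015 x -0.026 0.039
0.046 48 y -0.04 0.009 x -0.028 0.041
0.054 75 y -0.073 0.064 x -0.01 0.016
0.062 101 y -0.073 0.067 x -0.011 0.022
0.07 104 y -0.072 0.068 x -0.013 0.021
0.078 102 y -0.071 0.074 x -0.015 0.022
0.086 93 y -0.076 0.068 x -0.013 0.02
0.094 92 y -0.076 0.072 x -0.013 0.02
0.102 80 y -0.077 0.075 x -0.012 0.023
0.11 73 y -0.075 0.076 x -0.013 0.016
0.118 39 y -0.072 0.054 x -0.011 0.015
0.126 48 y -0.06 0.055 x -0.009 0.015
0.134 44 y -0.06 0.048 x -0.01 0.016
0.142 36 y -0.057 0.047 x -0.009 0.012
0.15 43 y -0.059 0.057 x -0.01 0.015
0.158 28 y -0.051 0.048 x -0.008 0.014
```

View pics/crop2.png

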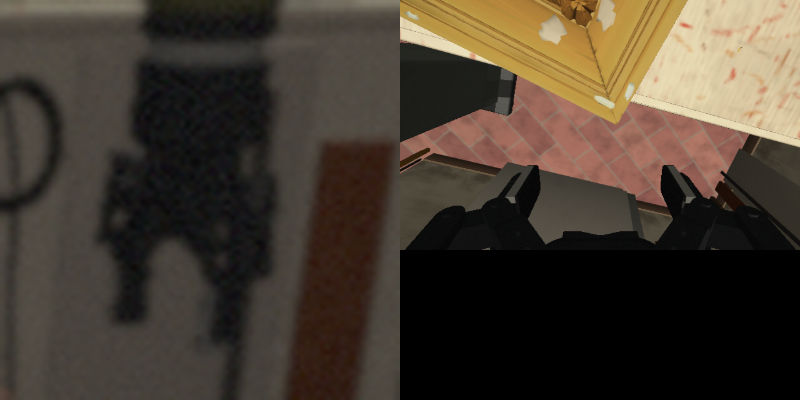

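The wrist view and side crop show an ordinary two-finger gripper. Its knuckles are at ±75 mm and its tips at ±57 mm, with vertical pads, so the open fingers give no overhang. I'll now test how the arm behaves at the edge of its reach, since that may tilt the tool.

Request:
{"fn": "apply_moves", "kwargs": {"offset": [[0,0,-5],[0,0,-10],[0,0,-15],[0,0,-20],[0,0,-25],[0,0,-30],[0,0,-35],[0,0,-40]], "spin": [0,0,0,0,0,0,0,0], "hand": [0,0,0,0,0,0,0,0]}}

```text
time: 0.95
tcp_pos: [0.1619, -0.6029, 0.8023]
eef_rot: [3.112, 0.411, 0.0]
contact_force: [0.4, -1.9, 1.6]
finger_gap: -0.0002
gripper_force: 0.0
```

```bash
cat > st.py <<'E'
from h import *
from scipy.spatial.transform import Rotation as R
st=sensors.state(); M=R.from_rotvec(st['eef_rot']).as_matrix()
for k in ['time','q','tcp_pos','contact_force','finger_gap']: print(k,np.round(st[k],4).tolist())
print('toolx',M[:,0].round(3),'y',M[:,1].round(3),'z',M[:,2].round(3),'tip',(np.array(st['tcp_pos'])+M[:,2]*.173).round(4))
E
python3 st.py
```

```text
time 0.95
q [1.285, 0.582, -0.1724, 0.552, 0.1048, 2.0101, -0.1228]
tcp_pos [0.1619, -0.6029, 0.8023]
contact_force [0.3753, -1.8526, 1.6029]
finger_gap -0.0002
toolx [ 0.966  0.259 -0.   ] y [ 0.259 -0.966  0.002] z [ 0.001 -0.002 -1.   ] tip [ 0.162  -0.6033  0.6293]
```

Request:
{"fn": "apply_moves", "kwargs": {"offset": [[0,0,-3],[0,0,-6],[0,0,-9],[0,0,-12],[0,0,-15]], "spin": [0,0,0,0,0], "hand": [0,0,0,0,0]}}

```text
time: 1.45
tcp_pos: [0.1537, -0.6473, 0.8324]
eef_rot: [2.956, 0.343, 0.075]
contact_force: [-1.9, 0.1, 1.1]
finger_gap: 0.0001
gripper_force: 0.0
```

```bash
python3 st.py
```

```text
time 1.45
q [1.2048, 0.7557, 0.9302, 0.1974, -0.8393, 2.0888, 0.0415]
tcp_pos [0.1537, -0.6473, 0.8324]
contact_force [-1.8527, 0.0854, 1.107]
finger_gap 0.0001
toolx [0.972 0.231 0.031] y [ 0.223 -0.96   0.169] z [ 0.069 -0.157 -0.985] tip [ 0.1656 -0.6745  0.6619]
```

Request:
{"fn": "apply_moves", "kwargs": {"offset": [[0,0,5],[0,0,10],[0,0,15],[0,0,20],[0,0,20]], "spin": [0,0,0,0,0], "hand": [0,0,0,0,0]}}

```text
time: 1.95
tcp_pos: [0.1694, -0.6776, 0.6295]
eef_rot: [2.965, 0.344, 0.08]
contact_force: [0.2, 0.4, -0.5]
finger_gap: -0.0004
gripper_force: 0.0
```

```bash
python3 st.py
```

```text
time 1.95
q [0.8942, 0.7712, 1.0281, 1.0314, -0.7332, 1.4944, 0.3823]
tcp_pos [0.1694, -0.6776, 0.6295]
contact_force [0.2042, 0.3523, -0.5261]
finger_gap -0.0004
toolx [0.972 0.231 0.035] y [ 0.223 -0.962  0.16 ] z [ 0.071 -0.148 -0.987] tip [ 0.1816 -0.7032  0.4589]
```

Over-raising tilts the tool, and the tilt stays afterwards. I need it to lean so the tip points towards +y, so I'll do this on the robot's +y side. First I'll check for obstacles there.

Run:
```python
from h import *
s=dict(np.load('pics/scene0.npz')); P=cloud(s)
for (u,v) in [(60,80),(250,20),(250,90),(150,150),(100,120),(140,125),(20,100),(30,220),(5,210),(115,185),(280,95)]: print(u,v,P[v,u].round(2))
```

```text
60 80 [ 1.28  2.19 -0.13]
250 20 [ 3.18  2.42 -0.05]
250 90 [ 2.58  1.92 -0.48]
150 150 [0.74 0.56 0.  ]
100 120 [ 1.06  1.43 -0.17]
140 125 [ 1.57  1.95 -0.46]
20 100 [ 1.16  2.54 -0.28]
30 220 [0.34 0.42 0.02]
5 210 [0.34 0.56 0.  ]
115 185 [0.48 0.3  0.08]
280 95 [1.38 0.58 0.  ]
```

Request:
{"fn": "apply_moves", "kwargs": {"offset": [[4.3,2.5,0],[8.6,0,0],[12.9,-3.5,0],[16.5,-7,0],[20,-11,0],[23,-15,0],[25,-19,0],[27,-23.5,0],[29,-28,0],[30,-33,0],[30,-38,0],[29,-43,0]], "spin": [0,0,0,0,0,0,0,0,0,0,0,0], "hand": [0,0,0,0,0,0,0,0,0,0,0,0]}}

```text
time: 3.15
tcp_pos: [0.3563, -0.1985, 0.5721]
eef_rot: [2.958, 0.348, 0.074]
contact_force: [-0.2, 0.7, 1.3]
finger_gap: -0.0
gripper_force: 0.0
```

```bash
python3 st.py
```

```text
time 3.15
q [-0.5916, 0.4631, 1.489, 1.9756, -0.4919, 1.005, -0.2449]
tcp_pos [0.3563, -0.1985, 0.5721]
contact_force [-0.2098, 0.6772, 1.2584]
finger_gap -0.0
toolx [0.972 0.234 0.03 ] y [ 0.226 -0.96   0.166] z [ 0.068 -0.155 -0.986] tip [ 0.3681 -0.2253  0.4016]
```

Request:
{"fn": "apply_moves", "kwargs": {"offset": [[2.6,-5,-3],[5.2,-10,-6],[8,-15,-9],[10.5,-20,-11.5],[13,-25.7,-14],[12.5,-30,-16],[12,-35,-18],[11.5,-40,-20.5],[11,-45,-23],[10,-50,-25],[9,-56,-27],[9,-56,-27]], "spin": [0,0,0,0,0,0,0,0,0,0,0,0], "hand": [0,0,0,0,0,0,0,0,0,0,0,0]}}

```text
time: 4.35
tcp_pos: [0.3156, 0.3551, 0.7392]
eef_rot: [2.959, 0.345, 0.077]
contact_force: [0.2, 0.9, -0.1]
finger_gap: 0.0
gripper_force: 0.0
```

```bash
python3 st.py
```

```text
time 4.35
q [-1.7121, 0.5156, 1.4349, 1.3382, -0.345, 1.6964, -1.6903]
tcp_pos [0.3156, 0.3551, 0.7392]
contact_force [0.164, 0.8659, -0.0723]
finger_gap 0.0
toolx [0.972 0.232 0.032] y [ 0.224 -0.96   0.166] z [ 0.069 -0.154 -0.986] tip [0.3276 0.3285 0.5687]
```

Request:
{"fn": "apply_moves", "kwargs": {"offset": [[-2.5,-4,-1.5],[-5.5,-8,-3],[-8.5,-12,-4],[-11.5,-16,-5],[-14.5,-20,-6],[-18,-24,-7.5],[-21.5,-28,-9],[-24.5,-31.8,-10],[-24.5,-31.8,-10]], "spin": [7,14,21,28,35,42,49,56,60], "hand": [0,0,0,0,0,0,0,0,0]}}

```text
time: 5.25
tcp_pos: [0.2114, 0.5079, 0.6995]
eef_rot: [2.87, -0.825, 0.082]
contact_force: [0.2, 0.0, 0.4]
finger_gap: 0.0001
gripper_force: 0.0
```

```bash
python3 st.py
```

```text
time 5.25
q [-1.834, 0.7447, 1.5082, 1.201, -0.6171, 1.8748, -2.6541]
tcp_pos [0.2114, 0.5079, 0.6995]
contact_force [0.1831, 0.0406, 0.3623]
finger_gap 0.0001
toolx [ 0.847 -0.523  0.095] y [-0.532 -0.837  0.132] z [ 0.01  -0.163 -0.987] tip [0.2131 0.4798 0.5288]
```

Request:
{"fn": "apply_moves", "kwargs": {"offset": [[0,0,0],[0,0,0],[-3,0.5,-1.5],[-6,1,-3],[-9,1.5,-5],[-12,2,-6.5],[-15,2.5,-8],[-18,3,-10],[-22.6,3.3,-12],[-22.6,3.3,-12],[-22.6,3.3,-12]], "spin": [-8.5,-17,-25.5,-34,-42.5,-51,-59.5,-68,-76.5,-85,-93.5], "hand": [0,0,0,0,0,0,0,0,0,0,0]}}

```text
time: 6.35
tcp_pos: [0.0036, 0.6041, 0.7821]
eef_rot: [2.739, 1.177, -0.078]
contact_force: [0.9, 1.0, -0.9]
finger_gap: -0.0005
gripper_force: 0.0
```

```bash
python3 st.py
```

```text
time 6.35
q [-1.7302, 0.5821, 0.2726, 0.651, -0.1384, 2.088, -2.3064]
tcp_pos [0.0036, 0.6041, 0.7821]
contact_force [0.9067, 1.0324, -0.8502]
finger_gap -0.0005
toolx [ 0.689  0.716 -0.11 ] y [ 0.724 -0.678  0.125] z [ 0.015 -0.166 -0.986] tip [0.0061 0.5754 0.6116]
```

Request:
{"fn": "apply_moves", "kwargs": {"offset": [[0,0,-4],[0,0,-8],[0,0,-12],[0,0,-16],[0,0,-20],[0,0,-24],[0,0,-28],[0,0,-32]], "spin": [-6,-12,-18,-24,-30,-36,-42,-48], "hand": [0,0,0,0,0,0,0,0]}}

```text
time: 7.15
tcp_pos: [-0.0139, 0.4916, 0.9435]
eef_rot: [-2.198, -1.982, -0.142]
contact_force: [0.1, 0.6, 0.6]
finger_gap: -0.0001
gripper_force: 0.0
```

```bash
python3 st.py
```

```text
time 7.15
q [-1.8931, 0.3853, 0.6183, 0.5175, -0.3622, 2.0889, -1.6485]
tcp_pos [-0.0139, 0.4916, 0.9435]
contact_force [0.0547, 0.5914, 0.6192]
finger_gap -0.0001
toolx [0.108 0.976 0.19 ] y [ 0.993 -0.096 -0.068] z [-0.048  0.196 -0.98 ] tip [-0.0222  0.5255  0.774 ]
```

Request:
{"fn": "apply_moves", "kwargs": {"offset": [[0,0,-5],[0,0,-10],[0,0,-15],[0,0,-20],[0,0,-25],[0,0,-30]], "spin": [0,0,0,0,0,0], "hand": [0,0,0,0,0,0]}}

```text
time: 7.75
tcp_pos: [-0.0056, 0.4011, 0.9827]
eef_rot: [-2.178, -1.951, -0.181]
contact_force: [0.1, -0.3, 0.2]
finger_gap: -0.0002
gripper_force: 0.0
```

```bash
python3 st.py
```

```text
time 7.75
q [-1.8623, 0.2025, 0.3158, 0.6159, -0.1316, 2.0889, -1.7492]
tcp_pos [-0.0056, 0.4011, 0.9827]
contact_force [0.0795, -0.2676, 0.2208]
finger_gap -0.0002
toolx [0.115 0.966 0.231] y [ 0.992 -0.101 -0.075] z [-0.049  0.237 -0.97 ] tip [-0.0141  0.4422  0.8149]
```

Request:
{"fn": "apply_moves", "kwargs": {"offset": [[4,0,-3],[8,0,-6],[12,0,-9],[16,0,-12],[20,0,-15],[24,0,-18],[28,0,-21],[32,0,-24]], "spin": [0,0,0,0,0,0,0,0], "hand": [0,0,0,0,0,0,0,0]}}

```text
time: 8.55
tcp_pos: [0.0176, 0.4677, 0.975]
eef_rot: [-2.152, -1.928, -0.219]
contact_force: [1.6, 0.6, 0.9]
finger_gap: -0.0
gripper_force: 0.0
```

```bash
python3 st.py
```

```text
time 8.55
q [-1.7032, 0.3344, 0.2469, 0.4423, -0.1789, 2.089, -1.7015]
tcp_pos [0.0176, 0.4677, 0.975]
contact_force [1.5803, 0.6008, 0.8501]
finger_gap -0.0
toolx [0.116 0.956 0.271] y [ 0.992 -0.098 -0.08 ] z [-0.05   0.278 -0.959] tip [0.009  0.5158 0.8091]
```

Request:
{"fn": "apply_moves", "kwargs": {"offset": [[20,0,-60],[20,0,-60],[20,0,-60],[20,0,-60],[20,0,-60],[20,0,-60]], "spin": [0,0,0,0,0,0], "hand": [0,0,0,0,0,0]}}

```text
time: 9.15
tcp_pos: [0.0295, 0.3932, 1.006]
eef_rot: [-2.126, -1.903, -0.258]
contact_force: [-0.8, 0.4, 0.2]
finger_gap: -0.0002
gripper_force: 0.0
```

```bash
python3 st.py
```

```text
time 9.15
q [-1.7253, 0.2037, 0.2589, 0.5292, -0.1509, 2.089, -1.6868]
tcp_pos [0.0295, 0.3932, 1.006]
contact_force [-0.8152, 0.3794, 0.1506]
finger_gap -0.0002
toolx [0.118 0.943 0.312] y [ 0.992 -0.096 -0.085] z [-0.05   0.32  -0.946] tip [0.0208 0.4485 0.8423]
```

Tilt is now 19° towards azimuth 99°. By my geometry that lets the forward corner of the tip reach the plunger face all the way to full travel. Going to the far stand next.

Request:
{"fn": "apply_moves", "kwargs": {"offset": [[-2.7,3.6,2],[-5.4,7.2,4],[-8.1,10.8,6],[-10.8,14.4,8],[-13.5,18,10],[-16.2,21.6,12],[-19,25,14],[-21.7,28.6,16],[-24.4,32.2,18],[-27,35.8,20],[-30,39.5,22],[-32.5,43,24]], "spin": [0,0,0,0,0,0,0,0,0,0,0,0], "hand": [0,0,0,0,0,0,0,0,0,0,0,0]}}

```text
time: 10.35
tcp_pos: [0.4055, 0.1223, 0.6396]
eef_rot: [-2.125, -1.904, -0.259]
contact_force: [-0.1, 1.4, 0.8]
finger_gap: -0.0002
gripper_force: 0.0
```

```bash
cat >> st.py <<'E'
import sys
stands={'far':((.6412,.0767,.0717),95.3),'near':((.6321,-.2948,.0723),104)}
def fr(n):
    c,a=stands[n]; a=np.radians(a); return np.array(c),np.array([[np.cos(a),-np.sin(a),0],[np.sin(a),np.cos(a),0],[0,0,1]])
if len(sys.argv)>1:
    # target of tip in stand frame rel. to plunger xy, abs z (mm)
    c,A=fr(sys.argv[1]); t=c*[1,1,0]+A@(np.array(sys.argv[2:5],float)/1000)
    tip=np.array(st['tcp_pos'])+M[:,2]*.173
    print('tip in stand mm',((tip-c*[1,1,0])@A*1000).round(1),'move cm',((t-tip)@M*100).round(2))
    print('tool x,z in stand',(M[:,0]@A).round(3),(M[:,2]@A).round(3))
E
python3 st.py far -70 0 200
```

```text
time 10.35
q [-1.0207, 0.2366, 0.9831, 1.7653, -0.5431, 1.3221, 0.0014]
tcp_pos [0.4055, 0.1223, 0.6396]
contact_force [-0.0582, 1.3821, 0.7893]
finger_gap -0.0002
toolx [0.117 0.942 0.313] y [ 0.992 -0.095 -0.085] z [-0.05   0.32  -0.946] tip [0.3969 0.1778 0.4759]
tip in stand mm [123.2 234.  475.9] move cm [-21.79  28.84  19.37]
tool x,z in stand [ 0.928 -0.204  0.313] [ 0.324  0.02  -0.946]
```

Request:
{"fn": "apply_moves", "kwargs": {"offset": [[-2.7,3.6,2.4],[-5.4,7.2,4.8],[-8.1,10.8,7.2],[-10.8,14.4,9.6],[-13.5,18,12],[-16.3,21.6,14.5],[-19,25.2,17],[-21.8,28.8,19.4],[-21.8,28.8,19.4]], "spin": [-2,-4,-6,-8,-10,-12,-12,-12,-12], "hand": [0,0,0,0,0,0,0,0,0]}}

```text
time: 11.25
tcp_pos: [0.6559, -0.0503, 0.3593]
eef_rot: [-1.93, -2.122, -0.291]
contact_force: [-0.5, -0.1, -0.4]
finger_gap: -0.0002
gripper_force: 0.0
```

```bash
python3 st.py far -40 0 110
python3 - <<'E'
from h import *
w=snap('wrist'); np.savez('pics/w1.npz',**w); save(w,'w1.png')
E
```

```text
time 11.25
q [-0.2354, 0.9103, 0.6695, 1.4858, -0.8817, 1.2162, 0.8212]
tcp_pos [0.6559, -0.0503, 0.3593]
contact_force [-0.474, -0.1304, -0.446]
finger_gap -0.0002
toolx [-0.086  0.943  0.321] y [ 0.995  0.099 -0.025] z [-0.055  0.317 -0.947] tip [0.6463 0.0046 0.1955]
tip in stand mm [-72.2   1.6 195.5] move cm [0.31 0.39 9.13]
tool x,z in stand [ 0.947 -0.002  0.321] [ 0.321  0.026 -0.947]
```

View pics/w1.png

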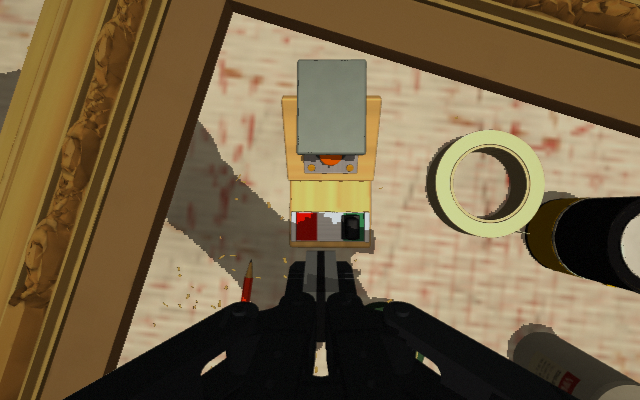

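The wrist view shows the far stand square to the tool. The roof is at (332,107), the plunger tip at (330,158), the black tab at (352,226) at the green end, and the shut fingers at (330,270). I'll refine the position from the depth map.

```bash
cat > wm.py <<'E'
import sys; f,a0=sys.argv[1],float(sys.argv[2])
from h import *
s=dict(np.load('pics/'+f+'.npz')); P=cloud(s); h=cv2.cvtColor(s['pixels'],cv2.COLOR_RGB2HSV)
roof=(P[...,2]>.110)&(P[...,2]<.124)&(h[...,1]<80)
n,l,stt,_=cv2.connectedComponentsWithStats(roof.astype(np.uint8)); i=1+np.argmax(stt[1:,4]); m=cv2.erode((l==i).astype(np.uint8),None)>0
r=cv2.minAreaRect((P[m][:,:2]*1000).astype(np.float32)); print('roof',r,'z',np.median(P[m][:,2]))
yaw=np.radians(r[2]+90) if r[1][1]>r[1][0] else np.radians(r[2]+180 if r[2]<10 else r[2]); print('yaw',np.degrees(yaw))
A=np.array([[np.cos(yaw),-np.sin(yaw),0],[np.sin(yaw),np.cos(yaw),0],[0,0,1]])
c=np.array([*r[0],0])/1000; G=c-.0345*A[:,0]; print('front edge',G.round(4))
for nm,mk in [('orange',(h[...,0]<14)&(h[...,1]>200)&(h[...,2]>110)&(P[...,2]>.055)&(P[...,2]<.1)),('black',(h[...,2]<50)&(P[...,2]>.045)&(P[...,2]<.057))]:
    Q=(P[mk]-G)@A; Q=Q[(abs(Q[:,0])<.15)&(abs(Q[:,1])<.05)]*1000
    print(nm,len(Q),np.median(Q,0).round(1),Q.min(0).round(1),Q.max(0).round(1))
E
python3 wm.py w1 95
```

```text
roof ((641.97021484375, 106.29898834228516), (48.23127365112305, 67.5600357055664), 5.600017070770264) z 0.11638480148539253
yaw 95.60001707077026
front edge [0.6453 0.072  0.    ]
orange 81 [ 1.8  1.7 68.4] [-0.5 -6.8 65.4] [ 3.6  8.6 70.2]
black 297 [-56.4 -18.9  51.6] [-66.5 -24.6  47.6] [ 9.3 13.6 56.1]
```

```bash
sed -i "s/'far':((.6412,.0767,.0717),95.3)/'far':((.6437,.0779,.0717),95.6)/" st.py; python3 st.py far -21 0 75.2|tail -2
```

```text
tip in stand mm [-72.7   4.5 196.7] move cm [ 0.99  0.75 13.15]
tool x,z in stand [ 0.947 -0.006  0.321] [ 0.321  0.023 -0.947]
```

Request:
{"fn": "apply_moves", "kwargs": {"offset": [[0.3,0.2,4],[0.6,0.4,8],[0.9,0.5,11],[1,0.5,12.5],[1,0.5,13.1],[1,0.5,13.1]], "spin": [0,0,0,0,0,0], "hand": [0,0,0,0,0,0]}}

```text
time: 11.9
tcp_pos: [0.6525, 0.0045, 0.2447]
eef_rot: [-1.926, -2.129, -0.3]
contact_force: [0.2, -0.9, 0.2]
finger_gap: 0.0002
gripper_force: 0.0
```

```bash
python3 st.py far -13.6 0 65.7|tail -4
python3 - <<'E'
from h import *
w=snap('wrist'); s=snap('scene')
a=cv2.resize(w['pixels'][60:260,220:440],None,fx=1.8,fy=1.8); b=cv2.resize(s['pixels'][130:240,190:310],(396,360),interpolation=2)
cv2.imwrite('pics/c3.png',cv2.cvtColor(np.concatenate([a,b],1),cv2.COLOR_RGB2BGR))
E
```

```text
finger_gap 0.0002
toolx [-0.091  0.942  0.323] y [ 0.995  0.103 -0.018] z [-0.05   0.319 -0.946] tip [0.6438 0.0598 0.0809]
tip in stand mm [-18.1   1.6  80.9] move cm [-0.07  0.19  1.58]
tool x,z in stand [ 0.946 -0.001  0.323] [ 0.323  0.019 -0.946]
```

View pics/c3.png

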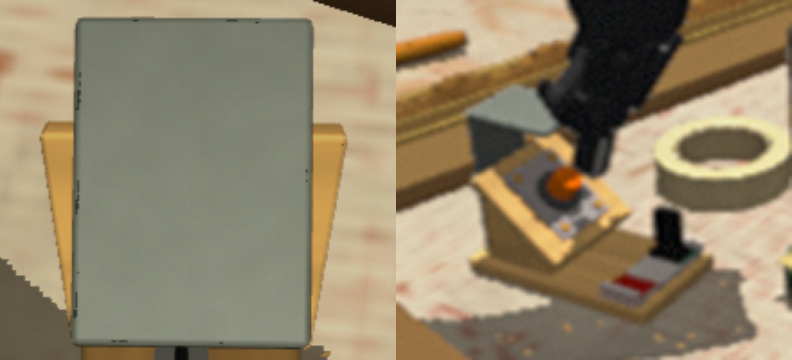

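The crop shows the finger just in front of the roof edge, above and outside the plunger at (565,185) in the enlarged view. I'll approach along the catch axis.

Request:
{"fn": "apply_moves", "kwargs": {"offset": [[0.1,0,0.3],[0.2,0,0.6],[0.3,0,0.85],[0.33,0,0.95],[0.33,0,0.95]], "spin": [0,0,0,0,0], "hand": [0,0,0,0,0]}}

```text
time: 12.5
tcp_pos: [0.652, 0.01, 0.2358]
eef_rot: [-1.927, -2.128, -0.299]
contact_force: [0.4, 0.5, -0.5]
finger_gap: 0.0
gripper_force: 0.0
```

```bash
cat >> st.py <<'E'
    d=A@[.616,0,-.788]; F=np.array(st['contact_force']); print('axial N',-(F@d).round(2),'|F|',np.linalg.norm(F).round(2))
E
python3 st.py far -13.6 0 65.7|tail -3
```

```text
tip in stand mm [-12.6   1.6  72. ] move cm [-0.3   0.18  0.56]
tool x,z in stand [ 0.947 -0.002  0.323] [ 0.322  0.019 -0.946]
axial N -0.69 |F| 0.84
```

Request:
{"fn": "apply_moves", "kwargs": {"offset": [[-0.3,0.1,0],[-0.25,0.1,0.15],[-0.2,0.1,0.3],[-0.13,0.1,0.47],[-0.13,0.1,0.47]], "spin": [0,0,0,0,0], "hand": [0,0,0,0,0]}}

```text
time: 13.0
tcp_pos: [0.6529, 0.0105, 0.2308]
eef_rot: [-1.927, -2.128, -0.299]
contact_force: [0.0, -0.7, -0.5]
finger_gap: -0.0001
gripper_force: 0.0
```

```bash
python3 st.py far -13.6 0 65.7|tail -3
```

```text
tip in stand mm [-12.2   0.7  67.1] move cm [-0.18  0.07  0.08]
tool x,z in stand [ 0.947 -0.002  0.322] [ 0.322  0.019 -0.946]
axial N 0.08 |F| 0.84
```

Request:
{"fn": "apply_moves", "kwargs": {"offset": [[0.03,0,0.09],[0.07,0,0.19],[0.07,0,0.19],[0.07,0,0.19]], "spin": [0,0,0,0], "hand": [0,0,0,0]}}

```text
time: 13.4
tcp_pos: [0.6528, 0.0112, 0.2298]
eef_rot: [-1.928, -2.128, -0.299]
contact_force: [-0.6, -1.6, 3.6]
finger_gap: -0.0
gripper_force: 1.5
```

Request:
{"fn": "apply_moves", "kwargs": {"offset": [[0.03,0,0.09],[0.07,0,0.19],[0.07,0,0.19],[0.07,0,0.19]], "spin": [0,0,0,0], "hand": [0,0,0,0]}}

```text
time: 13.8
tcp_pos: [0.6527, 0.0123, 0.2284]
eef_rot: [-1.928, -2.128, -0.299]
contact_force: [-0.4, -1.0, 6.5]
finger_gap: 0.0002
gripper_force: 2.8
```

```bash
python3 st.py far -13.6 0 65.7|tail -3
```

```text
tip in stand mm [-10.5   0.5  64.6] move cm [-0.25  0.05 -0.2 ]
tool x,z in stand [ 0.947 -0.002  0.322] [ 0.322  0.018 -0.947]
axial N 5.72 |F| 6.58
```

Request:
{"fn": "apply_moves", "kwargs": {"offset": [[0.03,0,0.09],[0.07,0,0.19],[0.07,0,0.19],[0.07,0,0.19]], "spin": [0,0,0,0], "hand": [0,0,0,0]}}

```text
time: 14.2
tcp_pos: [0.6526, 0.0133, 0.2271]
eef_rot: [-1.928, -2.128, -0.299]
contact_force: [-1.3, -2.8, 6.5]
finger_gap: -0.0001
gripper_force: 3.6
```

Request:
{"fn": "apply_moves", "kwargs": {"offset": [[0.03,0,0.09],[0.07,0,0.19],[0.07,0,0.19],[0.07,0,0.19]], "spin": [0,0,0,0], "hand": [0,0,0,0]}}

```text
time: 14.6
tcp_pos: [0.6524, 0.0145, 0.2255]
eef_rot: [-1.929, -2.128, -0.299]
contact_force: [-2.6, -1.9, 7.1]
finger_gap: -0.0002
gripper_force: 3.6
```

```bash
python3 st.py far -13.6 0 65.7|tail -3
```

```text
tip in stand mm [-8.3  0.5 61.7] move cm [-0.37  0.04 -0.55]
tool x,z in stand [ 0.947 -0.002  0.322] [ 0.321  0.018 -0.947]
axial N 6.57 |F| 7.77
```

Request:
{"fn": "apply_moves", "kwargs": {"offset": [[0.05,0,0.14],[0.1,0,0.28],[0.1,0,0.28],[0.1,0,0.28]], "spin": [0,0,0,0], "hand": [0,0,0,0]}}

```text
time: 15.0
tcp_pos: [0.652, 0.0176, 0.2219]
eef_rot: [-1.926, -2.127, -0.299]
contact_force: [-0.3, 0.4, -0.5]
finger_gap: -0.0001
gripper_force: 0.0
```

```bash
python3 st.py far -13.6 0 65.7|tail -3
```

```text
tip in stand mm [-4.9  1.  58.2] move cm [-0.58  0.08 -0.99]
tool x,z in stand [ 0.946 -0.002  0.323] [ 0.323  0.019 -0.946]
axial N -0.65 |F| 0.69
```

The force peaked at about 8 N, then dropped to zero after roughly 11.5 mm of travel. So the far catch is the sound one and has snapped in. I'll back out along its axis and go to the near stand.

Request:
{"fn": "apply_moves", "kwargs": {"offset": [[-0.7,0,-2],[-1.4,0,-4],[-2.5,0,-8],[-4,0,-12]], "spin": [0,0,0,0], "hand": [0,0,0,0]}}

```text
time: 15.4
tcp_pos: [0.6616, -0.058, 0.3233]
eef_rot: [-1.924, -2.128, -0.298]
contact_force: [1.7, -0.3, 0.6]
finger_gap: 0.0005
gripper_force: 0.0
```

```bash
python3 st.py near -110 -55 150
python3 - <<'E'
from h import *
s=snap('scene'); np.savez('pics/s2.npz',**s)
w=snap('wrist'); np.savez('pics/w2.npz',**w)
a=cv2.resize(w['pixels'][40:260,220:440],(396,396)); b=cv2.resize(s['pixels'][140:240,195:295],(396,396),interpolation=2)
cv2.imwrite('pics/c4.png',cv2.cvtColor(np.concatenate([a,b],1),cv2.COLOR_RGB2BGR))
E
```

```text
time 15.4
q [-0.165, 0.9309, 0.5368, 1.4867, -0.8359, 1.118, 0.8081]
tcp_pos [0.6616, -0.058, 0.3233]
contact_force [1.6687, -0.3086, 0.6171]
finger_gap 0.0005
toolx [-0.092  0.942  0.324] y [ 0.994  0.104 -0.02 ] z [-0.052  0.32  -0.946] tip [ 0.6526 -0.0026  0.1596]
tip in stand mm [278.5 -90.5 159.6] move cm [-37.17   1.94 -11.75]
tool x,z in stand [ 0.936 -0.139  0.324] [ 0.323 -0.027 -0.946]
axial N 0.92 |F| 1.81
```

View pics/c4.png

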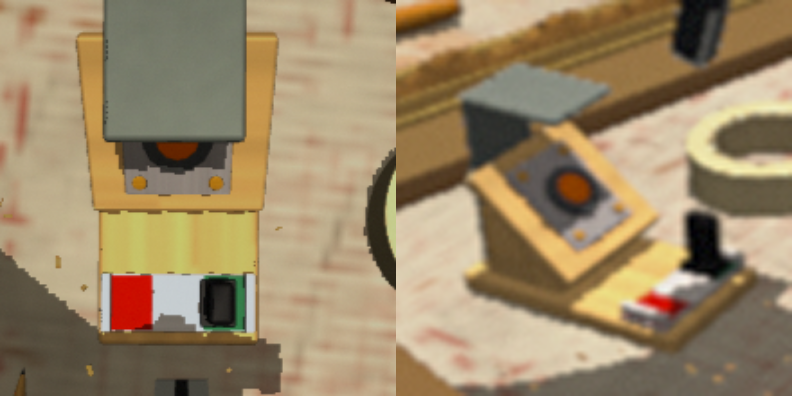

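The far catch is flush in its collar at (177,148) and (573,188) in the crop, and its tab is still at green. Now I'll move to the near stand's front, on the green side.

Request:
{"fn": "apply_moves", "kwargs": {"offset": [[-4,0.2,-3],[-8.5,0.4,-5.5],[-13,0.6,-7.5],[-17,0.9,-9],[-21.5,1.1,-10.5],[-26,1.3,-12],[-30,1.6,-12.5],[-34,1.8,-12.5],[-37.2,1.9,-11.8],[-37.2,1.9,-11.8]], "spin": [-1,-2,-3,-4,-5,-6,-7,-8,-8,-8], "hand": [0,0,0,0,0,0,0,0,0,0]}}

```text
time: 16.5
tcp_pos: [0.7169, -0.45, 0.3063]
eef_rot: [-1.786, -2.254, -0.321]
contact_force: [-1.3, -0.5, -1.2]
finger_gap: -0.0003
gripper_force: 0.0
```

```bash
python3 st.py near -85 -58 60
python3 - <<'E'
from h import *
w=snap('wrist'); np.savez('pics/w3.npz',**w); save(w,'w3.png')
E
python3 wm.py w3 104
```

```text
time 16.5
q [0.4711, 1.3119, 0.5221, 0.4509, -0.7232, 1.6903, 0.9245]
tcp_pos [0.7169, -0.45, 0.3063]
contact_force [-1.284, -0.5266, -1.1691]
finger_gap -0.0003
toolx [-0.219  0.92   0.326] y [0.974 0.225 0.019] z [-0.056  0.322 -0.945] tip [ 0.7072 -0.3943  0.1428]
tip in stand mm [-114.7  -48.8  142.8] move cm [0.11 0.72 8.81]
tool x,z in stand [ 0.945 -0.01   0.326] [ 0.326 -0.023 -0.945]
axial N -0.8 |F| 1.81
roof ((633.1205444335938, -281.8587646484375), (48.34687423706055, 39.906890869140625), 13.721909523010254) z 0.11638949118579256
yaw 13.721909523010254
front edge [ 0.5996 -0.29    0.    ]
orange 260 [ 34.7 -16.5  69.2] [ 25.2 -20.8  65.3] [42.5 -5.4 78.7]
black 142 [ 43.2 -10.9  54.1] [ 17.5 -16.6  45.4] [49.7 -1.5 57. ]
```

View pics/w3.png

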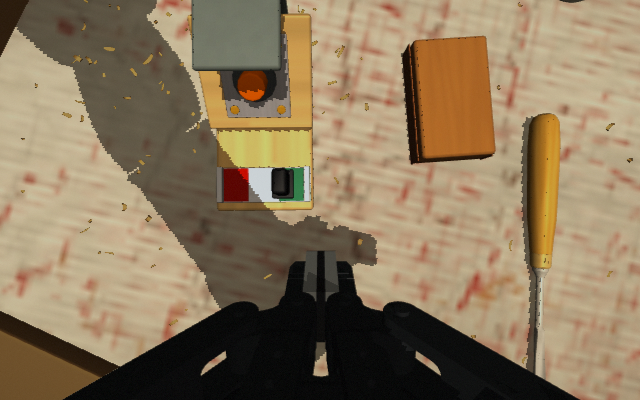

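```bash
sed -i "s/'near':((.6321,-.2948,.0723),104)/'near':((.6353,-.2955,.0717),103.7)/" st.py
python3 - <<'E'
from h import *
s=dict(np.load('pics/w3.npz')); P=cloud(s); h=cv2.cvtColor(s['pixels'],cv2.COLOR_RGB2HSV)
a=np.radians(103.7); A=np.array([[np.cos(a),-np.sin(a),0],[np.sin(a),np.cos(a),0],[0,0,1]]); c=np.array([.6353,-.2955,0])
sub=np.zeros(P.shape[:2],bool); sub[160:215,210:320]=1
Q=(P-c)@A*1000
for n,m in [('tabtop',(h[...,2]<60)&(Q[...,2]>49)&(Q[...,2]<55)),('white/track',(Q[...,2]<24)&(Q[...,2]>14)),('green',(h[...,0]>60)&(h[...,0]<90)&(h[...,1]>120)),('red',(h[...,1]>200)&((h[...,0]<5)|(h[...,0]>175)))]:
    q=Q[m&sub]; print(n,len(q),np.median(q,0).round(1),np.percentile(q,2,axis=0).round(1),np.percentile(q,98,axis=0).round(1))
E
python3 st.py near -100 -58 45 | tail -3
```

```text
tabtop 374 [-63.1 -17.6  51.5] [-72.  -22.7  49.5] [-53.3 -12.2  53.1]
white/track 2795 [-63.3   5.7  16.2] [-77.2 -39.4  14.4] [-48.2  36.6  22.4]
green 363 [-63.7 -29.1  16.4] [-76.3 -33.5  15. ] [-49.2 -16.2  41. ]
red 768 [-63.   22.9  16.3] [-75.9  13.3  14.8] [-49.5  32.7  17.8]
tip in stand mm [-111.   -48.7  145.4] move cm [-2.24  0.7   9.87]
tool x,z in stand [ 0.945 -0.001  0.326] [ 0.326 -0.024 -0.945]
axial N 0.75 |F| 1.12
```

The near tab is at (282,183), at the green end and about 4 mm up its travel. The near plunger at (252,85) is out. I'll lower the finger beside the tab on the green side.

```bash
python3 st.py near -63 -56 38 | tail -3
```

```text
tip in stand mm [-111.   -48.7  145.4] move cm [ 1.03  0.45 11.73]
tool x,z in stand [ 0.945 -0.001  0.326] [ 0.326 -0.024 -0.945]
axial N 0.75 |F| 1.12
```

Request:
{"fn": "apply_moves", "kwargs": {"offset": [[0,0.5,0],[0.4,0.5,3],[0.8,0.5,6],[1,0.5,9],[1,0.5,11],[1,0.5,11.7],[1,0.5,11.7]], "spin": [0,0,0,0,0,0,0], "hand": [0,0,0,0,0,0,0]}}

```text
time: 17.25
tcp_pos: [0.7175, -0.3955, 0.2071]
eef_rot: [-1.779, -2.267, -0.327]
contact_force: [0.5, 0.5, 0.3]
finger_gap: -0.0002
gripper_force: 0.0
```

```bash
python3 st.py near -63 0 38 | tail -3
```

```text
tip in stand mm [-60.7 -60.8  43.4] move cm [-0.36 -6.09  0.28]
tool x,z in stand [0.946 0.005 0.323] [ 0.323 -0.027 -0.946]
axial N -0.02 |F| 0.79
```

Request:
{"fn": "apply_moves", "kwargs": {"offset": [[0,-1,0.2],[0,-2,0.2],[0,-2.7,0.2],[0,-3.4,0.2],[0,-4.1,0.2],[0,-4.8,0.2],[0,-5.3,0.2],[0,-5.3,0.2]], "spin": [0,0,0,0,0,0,0,0], "hand": [0,0,0,0,0,0,0,0]}}

```text
time: 18.05
tcp_pos: [0.6643, -0.4096, 0.2039]
eef_rot: [-1.783, -2.265, -0.325]
contact_force: [0.2, 0.7, -1.0]
finger_gap: -0.0003
gripper_force: 0.0
```

```bash
python3 st.py near -63 0 38 | tail -3
```

```text
tip in stand mm [-62.   -5.7  40.1] move cm [-0.16 -0.57  0.16]
tool x,z in stand [0.947 0.002 0.322] [ 0.322 -0.026 -0.946]
axial N -1.2 |F| 1.26
```

Request:
{"fn": "apply_moves", "kwargs": {"offset": [[0,-0.3,0],[0,-0.6,0],[0,-0.8,0],[0,-0.8,0]], "spin": [0,0,0,0], "hand": [0,0,0,0]}}

```text
time: 18.45
tcp_pos: [0.6574, -0.4109, 0.2036]
eef_rot: [-1.782, -2.267, -0.326]
contact_force: [2.1, 0.7, 0.9]
finger_gap: 0.0
gripper_force: 0.8
```

```bash
python3 st.py near -63 0 38 | tail -3
python3 - <<'E'
from h import *
s=snap('scene'); P=cloud(s); h=cv2.cvtColor(s['pixels'],cv2.COLOR_RGB2HSV)
cv2.imwrite('pics/c5.png',cv2.cvtColor(cv2.resize(s['pixels'][190:310,330:460],(520,480),interpolation=2),cv2.COLOR_RGB2BGR))
E
```

```text
tip in stand mm [-61.6   1.2  39.9] move cm [-0.19  0.11  0.14]
tool x,z in stand [0.947 0.004 0.322] [ 0.322 -0.027 -0.946]
axial N 0.57 |F| 2.37
```

View pics/c5.png

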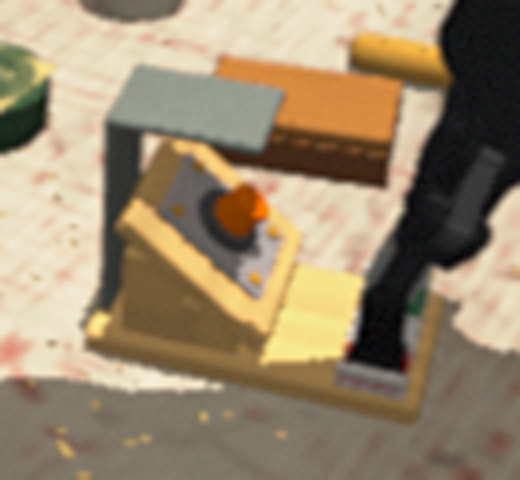

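The tab at (385,345) in the crop is now over the red mark, close to the stop. I'll push a little further until I feel it.

Request:
{"fn": "apply_moves", "kwargs": {"offset": [[0,-0.2,0],[0,-0.4,0],[0,-0.4,0]], "spin": [0,0,0], "hand": [0,0,0]}}

```text
time: 18.8
tcp_pos: [0.6559, -0.4108, 0.2039]
eef_rot: [-1.782, -2.272, -0.332]
contact_force: [7.6, -0.0, -2.5]
finger_gap: -0.0
gripper_force: 4.1
```

Request:
{"fn": "apply_moves", "kwargs": {"offset": [[0,-0.2,0],[0,-0.3,0],[0,-0.3,0]], "spin": [0,0,0], "hand": [0,0,0]}}

```text
time: 19.1
tcp_pos: [0.6549, -0.4108, 0.204]
eef_rot: [-1.783, -2.276, -0.337]
contact_force: [14.0, -0.1, -3.6]
finger_gap: 0.0002
gripper_force: 6.4
```

```bash
python3 st.py near -63 0 38 | tail -3
```

```text
tip in stand mm [-61.5   1.7  40.2] move cm [-0.21  0.17  0.16]
tool x,z in stand [0.948 0.009 0.319] [ 0.319 -0.038 -0.947]
axial N -0.73 |F| 14.49
```

Force rose to 14 N, so the tab is hard against the red stop. I'll back off sideways, then up and clear.

Request:
{"fn": "apply_moves", "kwargs": {"offset": [[0,1,0],[0,2.5,0],[-0.5,2.5,-4],[-1.5,2.5,-9],[-3,2.5,-13],[-4,2.5,-16],[-4,2.5,-16],[-4,2.5,-16]], "spin": [0,0,0,0,0,0,0,0], "hand": [0,0,0,0,0,0,0,0]}}

```text
time: 19.9
tcp_pos: [0.6911, -0.4957, 0.3416]
eef_rot: [-1.783, -2.265, -0.324]
contact_force: [-0.6, 0.9, -0.4]
finger_gap: 0.0001
gripper_force: 0.0
```

Run:
```python
from h import *
w=snap('scene'); s=w
P0=dict(np.load('pics/scene0.npz'))
d=cv2.absdiff(P0['pixels'],s['pixels']).max(2)
print('pencil/tin diff',(d[235:275,255:325]>60).sum(),(d[195:232,303:347]>60).sum())
a=cv2.resize(s['pixels'][145:305,200:450],(780,500),interpolation=2)
cv2.imwrite('pics/c6.png',cv2.cvtColor(a,cv2.COLOR_RGB2BGR))
```

```text
pencil/tin diff 0 0
```

View pics/c6.png

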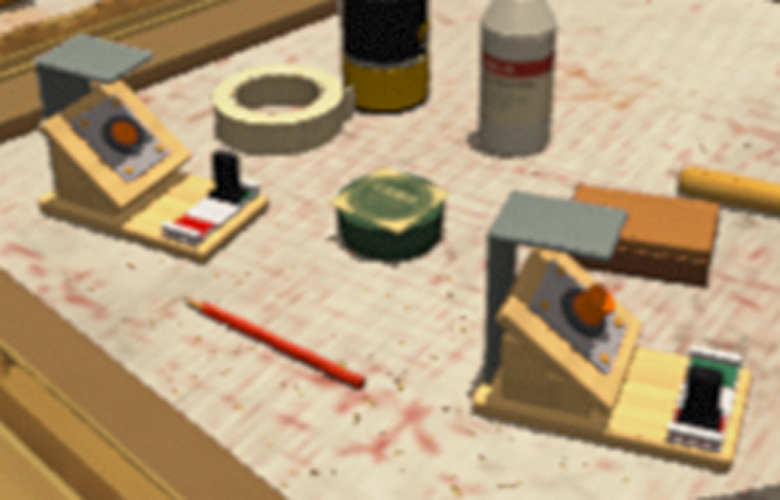

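The final picture shows the far catch in at (123,133) with its tab at green (228,175). The near catch is out at (595,305) with its tab at red (700,400), and the pencil and tin haven't moved.

```bash
python3 -c "
from h import *
print(manip.finish_job())"
```

```text
the job is handed in; nothing more can be done
None
```

The job is handed in at about 20 s: the far catch is the sound one (about 8 N peak), latched in with its tab at green; the near catch, taken as the stiff one by elimination and not pushed, is out with its tab at the red stop; the pencil and tin did not move.

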